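# Load the bench shaker and snap its keeper bar shut

### The job

Get the bench shaker ready to run: stand the two clear, white-capped sample bottles from the bench upright on its tray, in one row side by side with the amber bottle already there, setting them down gently. Then swing the keeper bar shut across the row until it snaps fully home in its catch. Leave the other things on the bench where they are.

Things in the scene. Friction and masses are not known exactly. Their poses are not given: they have to be found in the camera images.
- shaker: low white bench shaker, fixed, 136 mm deep (x), 236 mm long (y). Origin: centre of its underside; its front with the dial looks to -x. Bottles stand in a row along y at x = 0, on a black mat 60 mm above the origin, three at 58 mm pitch, between a rear rail (x +29.5 mm, top 86 mm high), end cheeks (y +-91 mm, top 87 mm) and, once shut, the keeper bar in front (pad face x -29 mm)
- place_middle (a point): middle place of the row, on the mat; its axes are the shaker's
- place_catch (a point): place of the row at the right (-y, catch) end, on the mat, 58 mm from the middle place; the amber bottle stands at the left (+y, hinge) end
- bar (a joint): steel keeper bar, rad: 0 = shut across the front of the row against its stop; grows to 1.5 as its free end swings out to the shaker's -x. Its upright pivot is at the front left (+y) corner. At about 0.075 it meets the spring roller of the catch; about 5 N at the knob presses it over, then it snaps to 0 and is held
- bar_hinge (a point): on the bar's pivot axis (upright), 101 mm above the bench, the mid height of the bar; shaker frame x -36, y +104 mm
- bar_knob (a point): centre of the red upright knob on the bar, 16 mm across, 26 mm high (113 to 139 mm above the bench), 150 mm from the pivot. The bar below is 10 mm thick with its pad, 94 to 108 mm above the bench, and ends 221 mm from the pivot. Shut, the knob is at x -36, y -46 mm in the shaker's frame
- bottle_a: clear glass sample bottle with purple-brown contents and white screw cap, straight body 47 mm across, 92 mm tall with its cap (the body is straight up to about 55 mm, narrower above); origin: centre of the underside, z up. It starts standing on the bench
- bottle_b: clear glass sample bottle with purple-brown contents and white screw cap, straight body 47 mm across, 92 mm tall with its cap (the body is straight up to about 55 mm, narrower above); origin: centre of the underside, z up. It starts standing on the bench
- amber_bottle: amber sample bottle with white cap, 49 mm across, 119 mm tall, origin: centre of the underside. It already stands in the left (+y) place on the tray
- weighing_bottle: bystander: low glass weighing bottle with stopper, 41 mm across, 45 mm tall, on the bench; origin: centre of the underside
- tape_roll: bystander: roll of tape, 76 mm across, 24 mm high, on the bench near the front edge
- marker_pen: bystander: marker pen, 134 mm long, 18 mm thick, lying on a notebook to the right
There are look-alikes about, which are no part of the job. What is shaped like the bottle_a but pink or red is not meant.

How it is judged:
On the way, in this order (a step that is already met when the one before it is completed fails the run):
1. both clear bottles stand upright in the row on the tray, released, the bar still open (x of bottle_a in the frame of shaker between -0.015 and 0.015 m and y of bottle_a in the frame of shaker between -0.075 and 0.075 m and z of bottle_a in the frame of shaker between 0.055 and 0.065 m and angle between each of bottle_a, bottle_b's own z axis and vertical below 0.1 rad and x of bottle_b in the frame of shaker between -0.015 and 0.015 m and y of bottle_b in the frame of shaker between -0.075 and 0.075 m and z of bottle_b in the frame of shaker between 0.055 and 0.065 m and contact force between the fingers and bottle_a below 0.2 N and contact force between the fingers and bottle_b below 0.2 N and value of joint bar above 0.15 rad), for 0.2 s.
2. the keeper bar is snapped shut (value of joint bar below 0.02 rad), for 0.2 s.
At the end, for the whole second after the job is handed in: The bar is snapped shut (within 0.02 rad of its stop); the three bottles stand at rest, upright within 0.1 rad, on the mat in one row (within 15 mm of its centre line and 75 mm of its middle); weighing bottle, tape roll and marker pen are within 30 mm of where they were (value of joint bar below 0.02 rad and x of bottle_a in the frame of shaker between -0.015 and 0.015 m and y of bottle_a in the frame of shaker between -0.075 and 0.075 m and z of bottle_a in the frame of shaker between 0.055 and 0.065 m and angle between each of bottle_a, bottle_b, amber_bottle's own z axis and vertical below 0.1 rad and x of bottle_b in the frame of shaker between -0.015 and 0.015 m and y of bottle_b in the frame of shaker between -0.075 and 0.075 m and z of bottle_b in the frame of shaker between 0.055 and 0.065 m and x of amber_bottle in the frame of shaker between -0.015 and 0.015 m and y of amber_bottle in the frame of shaker between -0.075 and 0.075 m and z of amber_bottle in the frame of shaker between 0.055 and 0.065 m and linear speed of each of bottle_a, bottle_b, amber_bottle below 0.03 m/s and distance of each of weighing_bottle, tape_roll, marker_pen from where it was at the start of the episode below 0.03 m); the robot touches nothing.
It fails at once if a bottle is dropped or slammed onto the tray (faster than 0.5 m/s within 25 mm of the mat) ((x of bottle_a in the frame of shaker between -0.05 and 0.05 m and y of bottle_a in the frame of shaker between -0.1 and 0.1 m and z of bottle_a in the frame of shaker below 0.085 m and linear speed of bottle_a above 0.5 m/s) or (x of bottle_b in the frame of shaker between -0.05 and 0.05 m and y of bottle_b in the frame of shaker between -0.1 and 0.1 m and z of bottle_b in the frame of shaker below 0.085 m and linear speed of bottle_b above 0.5 m/s)).
It fails at once if a bottle is tipped over (more than 0.8 rad) (angle between any of bottle_a, bottle_b, amber_bottle's own z axis and vertical above 0.8 rad).
It also fails if it takes over 72 s, if anything falls off the work surface, if the arm or the gripper's body presses on something with over 40 N, if the wrist force passes 120 N, or if a joint passes its speed limit or range.

### The arm

A 6-joint arm with a two-finger parallel gripper is mounted at the origin on a cart in front of the work surface, level with it; the furniture and walls round the work are solid. World frame = base frame: x ahead of the robot, y to its left, z up, the work surface at z = 0. Lengths are in m, angles in rad, forces in N, time in s.
With the tool pointing down it reaches from about 0.275 to 0.75 m from the base axis. Payload 10.2 kg.
Tool frame: the origin (TCP) lies at the very end of the fingers, on their centre line; the grasp point (between the pads) lies 19 mm behind it; z points along the fingers, y is the line along which they close (so a half turn about z gives the same grasp; the last joint's range is limited). The gripper opens to 85 mm and grips with 20 to 120 N. Pads are 22 mm wide; open, the fingers measure 114 mm over their backs; the gripper's body (76 mm by 85 mm) begins 54 mm behind the grasp point. The pads swing forward as they close: fully open they stand 13 mm farther back than shut.
Start: joints at [-1.513, 0.313, 1.498, -0, 1.331, -0.223], TCP at [0.145, -0.504, 0.231] pointing down, gripper open.
Joint ranges: [-2.94, 2.94], [-0.97, 2.17], [0.19, 2.56], [-1.23, 4.37], [0.02, 3.11], [-2.88, 2.88]. Speed limits (rad/s): [2.39, 2.39, 3.01, 3.14, 3.14, 3.14].

### API

Orientations are given as a unit quaternion [x, y, z, w].
In Python, from rig import bot gives the robot as it stands. The module is installed in compiled form; this text tells all that it offers.
- The arm moves only by the shell command python3 -m creep 'ROWS' [FORCE]. ROWS is JSON, one flat list of numbers, 5 for each row, row after row: the opening, from -1 (shut) to 1 (fully open), then the shift along the world's x, y, z in cm, then the turn about the world's z in rad. In form: [jaw, x, y, z, roll, jaw, x, y, z, roll, ...]. A call has 1 to 20 rows; each row shifts and turns the commanded pose from where the row before left it; what a row does not reach is not made up. A row lasts 1/12 s, in which the tool goes at most 41.7 mm and 7.16 degrees, less where a joint would pass 70% of its speed; a pose out of reach is approached as far as the arm can. A call is refused whole if a number of a shift passes 4.17 or a number of a turn 0.125, either way. A call with a gripper value outside its range is refused whole. The fingers move at their own pace and stop on an object; FORCE is the grip in N (left out, the last holds). Time passes only in rows, so rows that do not move let the fingers close. It gives the time, the measured TCP pose, the force, the opening and the grip force at its end, in the units of the state.
- bot.observe(): the state, without advancing time (a new reading comes with each control period).
- bot.snapshot(name): name is "scene" or "top" or "wrist"; returns a dict with "frame" (480x640x3 uint8, red, green, blue), "intrinsics" (3x3 intrinsics, pixels), "k1" (the pictures are not rectified: a ray, as slopes to the right and down, at radius r is drawn at 1 + k1 r^2 times it, then the intrinsics apply), "pose" (4x4, takes a point from camera to world coordinates); the wrist camera has in their place "T_tool_cam" (4x4, takes a point from camera to tool coordinates, whose origin is the TCP and whose axes are the flange's). Camera axes: x right, y down, z forward; pixel columns grow to the right and rows downward; lengths in m; the calibration is good to about 2 mm. A picture is of the moment at which its call begins: read the wrist's pose just before it. There is no depth.
- bot.close_job(): hands the job in; it is judged then, once.
Trained networks look in the newest picture that a camera, given by its name, has taken for a name from the list of things; names that differ only in an ending like _2 or _b are one class to them, and where a whole thing is asked for, a point or a joint stands for the part that bears it (a point fixed in the world has none). Each returns a list of dicts, best first, with "p" (0 to 1); they miss things now and then, are a little off and sometimes report something else, mostly with a low value. They report only what shows in the picture. A call takes as long as a camera call. They do not tell look-alikes from the thing itself.
- bot.silhouettes(camera, name): "mask" (480x640 bool, what is visible of it) and "bbox" ([left, top, width, height] in pixels, round what is visible of it).
- bot.place_of(camera, name): "xy" ([column, row] in pixels: a listed point, or the origin of a listed thing).
The state is a dict: "time": time; "joint_positions": joint angles; "qd": joint speeds; "joint_efforts": joint torques, N m; "position": TCP position; "tool_rot": TCP orientation; "ft_force": force on the tool from outside, world axes, zero at the start; "torque": the same for the moment, N m; "opening": opening from 0.0 (shut) to 1.0 (fully open); "grip_force": force on a finger pad.
Only numpy, scipy, OpenCV 4.12 (cv2) and the standard library are available. Lean on these libraries where they do the work, as an engineer would, in place of code of your own. Each camera call takes 0.05 s, during which the arm holds its last target. There are 200 camera calls.

## Working session

There is one attempt and no reset: what is moved stays moved. The work goes in short steps, Python scripts to look and compute and a shell command to move; the robot and the scene stay as the last step left them, time stands still between calls to the robot, and variables do not carry over. Pictures are saved under pics/ and viewed, at most 10 in all, crops included, and the job is handed in when it is done.

```bash
mkdir -p pics
cat > h.py <<'E'
import numpy as np, cv2
from rig import bot
def snap(c):
    s=bot.observe(); d=bot.snapshot(c); 
    if c=="wrist":
        from scipy.spatial.transform import Rotation as R
        T=np.eye(4);T[:3,:3]=R.from_quat(s["tool_rot"]).as_matrix();T[:3,3]=s["position"];d["pose"]=T@np.array(d["T_tool_cam"])
    return d
def ray(d,uv):
    K=np.array(d["intrinsics"]);x=np.array([(uv[0]-K[0,2])/K[0,0],(uv[1]-K[1,2])/K[1,1]]);s=x.copy()
    for _ in range(20): s=x/(1+d["k1"]*(s@s))
    P=np.array(d["pose"]);return P[:3,3],P[:3,:3]@np.r_[s,1]
def atz(d,uv,z):
    o,r=ray(d,uv);return o+r*(z-o[2])/r[2]
def proj(d,p):
    P=np.linalg.inv(np.array(d["pose"]));c=P[:3,:3]@np.array(p)+P[:3,3];s=c[:2]/c[2];s=s*(1+d["k1"]*(s@s));K=np.array(d["intrinsics"]);return np.array([K[0,0]*s[0]+K[0,2],K[1,1]*s[1]+K[1,2]])
def tri(d1,a,d2,b):
    o1,r1=ray(d1,a);o2,r2=ray(d2,b);r1/=np.linalg.norm(r1);r2/=np.linalg.norm(r2)
    t=np.linalg.lstsq(np.c_[r1,-r2],o2-o1,rcond=None)[0];p,q=o1+r1*t[0],o2+r2*t[1];return (p+q)/2,np.linalg.norm(p-q)
def save(d,n): cv2.imwrite("pics/"+n,d["frame"][:,:,::-1])
E
cat > m1.py <<'E'
from h import *
D={c:snap(c) for c in("scene","top")}
for c in D:
    save(D[c],c+"1.png");print(c,np.array(D[c]["pose"])[:3,3].round(2))
    for n in("shaker","place_middle","place_catch","bar_hinge","bar_knob","bottle_a","amber_bottle","weighing_bottle","tape_roll","marker_pen"):
        hz={"place_middle":.06,"place_catch":.06,"bar_hinge":.101,"bar_knob":.126,"amber_bottle":.06}.get(n,0)
        for r in bot.place_of(c,n)[:5]: print(n,round(r["p"],2),np.round(r["xy"]),atz(D[c],r["xy"],hz).round(3)[:2])
    for r in bot.silhouettes(c,"bottle_a"): print("sil",round(r["p"],2),r["bbox"],np.mean(D[c]["frame"][r["mask"]],0).round())
E
python3 m1.py
```

```text
scene [0.08 0.52 0.98]
shaker 0.66 [262. 250.] [ 0.643 -0.172]
shaker 0.37 [372. 231.] [ 0.441 -0.35 ]
place_middle 0.62 [258. 238.] [ 0.636 -0.157]
place_middle 0.53 [231. 255.] [ 0.661 -0.087]
place_catch 0.94 [281. 227.] [ 0.608 -0.209]
bar_hinge 0.79 [228. 255.] [ 0.64  -0.057]
bar_knob 0.89 [298. 254.] [ 0.501 -0.109]
bar_knob 0.38 [260. 251.] [ 0.574 -0.08 ]
bottle_a 0.95 [372. 232.] [ 0.44  -0.347]
bottle_a 0.71 [340. 205.] [ 0.552 -0.393]
bottle_a 0.66 [354. 254.] [ 0.448 -0.263]
bottle_a 0.61 [272. 391.] [0.428 0.122]
bottle_a 0.55 [387. 208.] [ 0.442 -0.44 ]
amber_bottle 0.83 [238. 245.] [ 0.664 -0.118]
weighing_bottle 0.54 [362. 189.] [ 0.528 -0.472]
sil 0.97 [258.1, 359.9, 30.0, 42.8] [144. 139. 136.]
sil 0.91 [364.8, 198.1, 17.6, 39.4] [147. 136. 133.]
sil 0.86 [331.3, 174.2, 16.0, 35.8] [176. 110. 134.]
sil 0.74 [345.7, 221.6, 20.1, 38.6] [159.  45.  42.]
sil 0.69 [379.2, 174.6, 17.1, 39.4] [177. 119. 135.]
top [ 0.44 -0.18  0.95]
shaker 0.79 [304. 158.] [ 0.641 -0.166]
place_middle 0.75 [304. 152.] [ 0.639 -0.167]
place_catch 0.82 [331. 164.] [ 0.616 -0.222]
bar_hinge 
[... 252 characters left out ...]
 [432. 253.] [ 0.439 -0.441]
amber_bottle 0.88 [276. 143.] [ 0.658 -0.11 ]
weighing_bottle 0.69 [450. 214.] [ 0.524 -0.481]
tape_roll 0.66 [274. 142.] [ 0.675 -0.101]
tape_roll 0.6 [382. 310.] [ 0.317 -0.336]
tape_roll 0.36 [388. 250.] [ 0.446 -0.348]
tape_roll 0.28 [332. 167.] [ 0.622 -0.225]
marker_pen 0.61 [444. 315.] [ 0.307 -0.467]
marker_pen 0.61 [169. 253.] [0.433 0.118]
sil 0.85 [148.9, 243.5, 29.8, 24.9] [151. 145. 143.]
sil 0.82 [380.7, 234.8, 23.5, 27.7] [175. 169. 166.]
sil 0.71 [400.1, 182.4, 30.0, 25.8] [190. 123. 148.]
sil 0.62 [339.6, 233.3, 24.0, 31.9] [196.  32.  27.]
sil 0.61 [419.7, 242.9, 27.9, 14.8] [208. 134. 162.]
sil 0.35 [238.6, 102.3, 130.5, 152.9] [177. 177. 175.]
```

```bash
python3 -c "
import cv2,numpy as np
a=cv2.imread('pics/scene1.png');b=cv2.imread('pics/top1.png')
cv2.imwrite('pics/c1.png',np.vstack([cv2.resize(a[160:300,200:420],None,fx=2.6,fy=2.1),cv2.resize(a[340:420,220:440],None,fx=2.6,fy=2.6)]))"
```

```text
(no output)
```

View pics/top1.png

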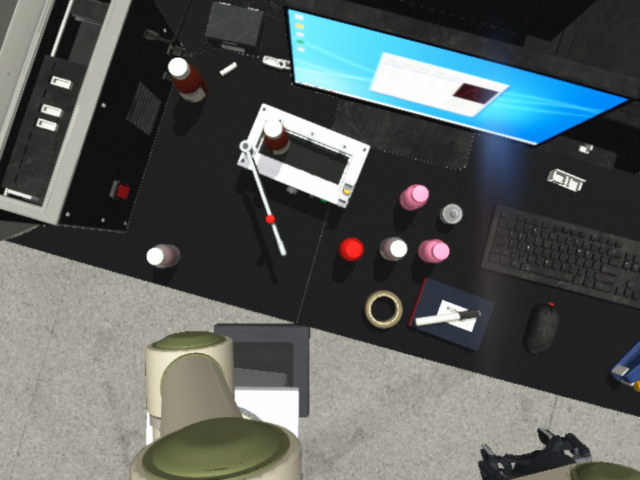

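View pics/c1.png

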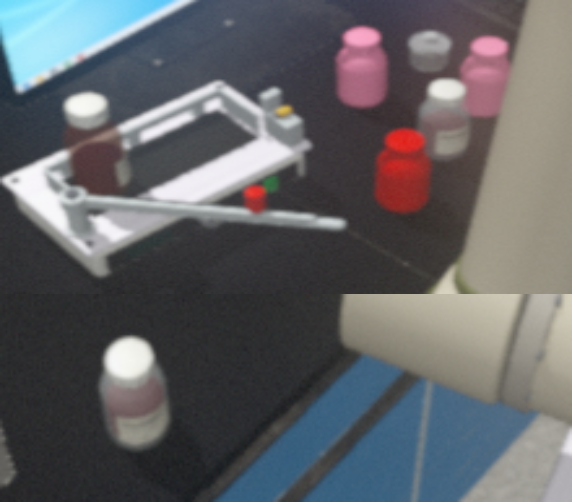

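Candidates (top picture): red (348,247), pink (411,196), pink (432,253), clear white-capped (390,244), and clear white-capped (163,255). The tall amber one off the shaker is at (187,80). I choose the two clear ones; the crop confirms both are clear glass with white caps. The bar stands about 45° open, and the amber bottle is at the hinge end.

```bash
cat > m2.py <<'E'
from h import *
from scipy.optimize import least_squares
from scipy.spatial.transform import Rotation as R
D={c:snap(c) for c in("scene","top")}
P={}
for c in D:
    bot_l={}
    for n in("place_middle","place_catch","bar_hinge","bar_knob","amber_bottle"):
        r=bot.place_of(c,n)
        if r: P[c,n]=np.array(r[0]["xy"])
    P[c,"B"]=[np.array(r["xy"]) for r in bot.place_of(c,"bottle_a")]
for n in("place_middle","place_catch","bar_hinge","bar_knob","amber_bottle"):
    p,e=tri(D["scene"],P["scene",n],D["top"],P["top",n]);print(n,p.round(4),round(e,4))
for a in P["scene","B"]:
    for b in P["top","B"]:
        p,e=tri(D["scene"],a,D["top"],b)
        if e<.008 and abs(p[2])<.02: print("B",a.round(),b.round(),p.round(4),round(e,4))
L={"place_middle":(0,0,.06),"place_catch":(0,-.058,.06),"bar_hinge":(-.036,.104,.101),"amber_bottle":(0,.058,.06)}
def W(x,l): c,s=np.cos(x[2]),np.sin(x[2]);return [x[0]+c*l[0]-s*l[1],x[1]+s*l[0]+c*l[1],l[2]]
f=lambda x:np.concatenate([P[c,n]-proj(D[c],W(x,L[n])) for c in D for n in L])
s=least_squares(f,[.64,-.165,-.44],loss="soft_l1");print("shaker",s.x.round(4),f(s.x).round(1))
o=bot.observe();print(o["time"],R.from_quat(o["tool_rot"]).as_matrix().round(2),o["opening"])
E
python3 m2.py
```

```text
place_middle [ 0.6335 -0.1648  0.0672] 0.001
place_catch [ 0.621  -0.2222  0.0449] 0.0005
bar_hinge [ 0.6324 -0.053   0.112 ] 0.003
bar_knob [ 0.4962 -0.1107  0.1286] 0.0082
amber_bottle [ 0.6559 -0.1097  0.0671] 0.0022
B [270. 391.] [171. 256.] [ 0.431   0.1188 -0.007 ] 0.0063
B [386. 210.] [430. 251.] [ 0.4448 -0.4394 -0.0068] 0.0002
B [340. 206.] [411. 198.] [ 0.5568 -0.4016 -0.0145] 0.0051
shaker [ 0.6366 -0.1651 -0.338 ] [ 0.6 -1.7 -0.4  3.4 -0.2 -2.1 -1.1 -2.  -0.1  1.   0.9 -0.1 -1.6  1.8
 -0.4 -0.4]
1.9 [[ 0.96  0.28  0.  ]
 [ 0.28 -0.96 -0.  ]
 [ 0.    0.   -1.  ]] 1.0025254584282544
```

```bash
python3 -m creep '[1,3,1.5,0,0.095,1,3,1.5,0,0.095,1,3,1.5,0,0.095,1,3,1.5,0,0.095,1,3,1.5,0,0.095,1,3,1.5,0,0.095,1,3,1.5,0,0.095,1,3,1.5,0,0.095,1,3,1.5,0,0.095,1,3,1.5,0,0.095,1,0,0,0,0,1,0,0,0,0]'
cat > m3.py <<'E'
from h import *
import sys
d=snap("wrist");save(d,sys.argv[1]);print(np.array(d["pose"]).round(3))
o=bot.observe();print(o["time"],o["position"])
for r in bot.place_of("wrist","bottle_a"): print(round(r["p"],2),np.round(r["xy"]),atz(d,r["xy"],0).round(4))
for r in bot.silhouettes("wrist","bottle_a"): print("sil",round(r["p"],2),np.round(r["bbox"]),np.mean(d["frame"][r["mask"]],0).round())
E
python3 m3.py w1.png
```

```text
time: 2.9
position: [0.4464, -0.3536, 0.231]
tool_rot: [0.816, 0.578, -0.0, -0.0]
ft_force: [0.0, -0.4, 0.4]
opening: 1.006
grip_force: 0.0
[[ 0.943 -0.318 -0.095  0.47 ]
 [-0.332 -0.904 -0.268 -0.285]
 [-0.001  0.284 -0.959  0.373]
 [ 0.     0.     0.     1.   ]]
2.95 [ 0.44544979 -0.35433812  0.23107729]
0.93 [277.  87.] [ 0.4469 -0.2611  0.    ]
0.69 [445. 197.] [ 0.5538 -0.3959  0.    ]
0.67 [344. 271.] [ 0.4481 -0.4331  0.    ]
0.62 [317. 188.] [ 0.4501 -0.3519  0.    ]
sil 0.86 [417. 166.  94.  77.] [201. 155. 170.]
sil 0.78 [238.  51.  71.  72.] [222.  82.  79.]
sil 0.72 [287. 163.  60.  76.] [194. 189. 188.]
```

View pics/w1.png

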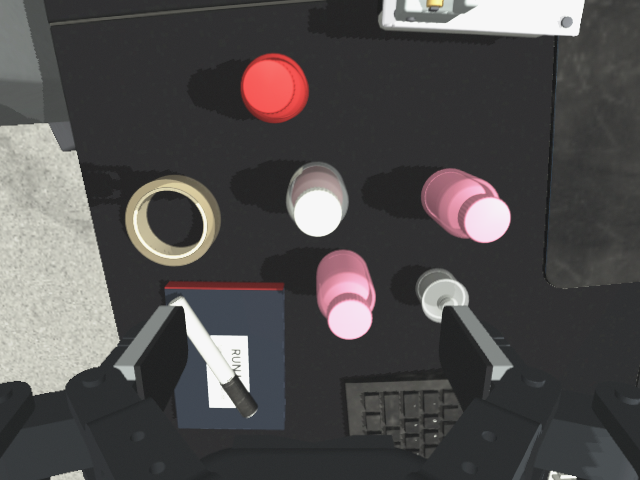

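```bash
cat > m4.py <<'E'
from h import *
w=snap("wrist");t=snap("top")
print(atz(w,(317,213),.092), [tri(w,(317,188),t,r["xy"]) for r in bot.place_of("top","bottle_a") if abs(r["xy"][0]-390)<10])
E
python3 m4.py
```

```text
[ 0.44765514 -0.35255611  0.092     ] [(array([ 0.45220306, -0.34001133,  0.07128055]), np.float64(0.0004430061486266736))]
```

```bash
python3 -m creep '[1,0.35,0.2,-3,0,1,0,0,-3.5,0,1,0,0,-3.5,0,1,0,0,-3.5,0,1,0,0,-3,0,1,0,0,-2,0,1,0,0,-1.8,0,1,0,0,0,0,-1,0,0,0,0,-1,0,0,0,0,-1,0,0,0,0,-1,0,0,0,0,-1,0,0,0,0,-1,0,0,0,0]' 40
python3 m3.py w2.png | tail -1; python3 -m creep '[-1,0,0,0,0,-1,0,0,0,0]'
```

```text
time: 4.37
position: [0.4495, -0.3532, 0.0299]
tool_rot: [0.817, 0.577, 0.0, 0.001]
ft_force: [-1.0, -0.5, 6.5]
opening: 0.528
grip_force: 41.2
sil 0.74 [380. 395.  15.  41.] [229. 160. 179.]
time: 4.68
position: [0.4495, -0.3532, 0.03]
tool_rot: [0.817, 0.577, 0.0, 0.001]
ft_force: [-0.9, 0.1, 6.8]
opening: 0.524
grip_force: 41.2
```

```bash
python3 -m creep '[-1,0,0,1,0,-1,0,0,2.5,0,-1,0,0,3.5,0,-1,0,0,3.5,0,-1,0,0,3.5,0,-1,0,0,3.5,0,-1,0,0,2.5,0,-1,2.4,1.8,0,0,-1,2.6,2.2,0,0,-1,2.6,2.2,0,0,-1,2.4,1.8,0,0,-1,0,0,0,0,-1,0,0,0,0]'
cat > m5.py <<'E'
from h import *
from scipy.optimize import least_squares
import sys
D={c:snap(c) for c in("wrist","scene","top")};save(D["wrist"],sys.argv[1])
L={"place_middle":(0,0,.06),"place_catch":(0,-.058,.06),"bar_hinge":(-.036,.104,.101),"amber_bottle":(0,.058,.06)}
P={}
for c in D:
    for n in list(L)+["bar_knob"]:
        r=bot.place_of(c,n)
        if r and r[0]["p"]>.4: P[c,n]=np.array(r[0]["xy"]);print(c,n,round(r[0]["p"],2),P[c,n].round(),atz(D[c],P[c,n],L.get(n,(0,0,.126))[2]).round(4)[:2])
def W(x,l): c,s=np.cos(x[2]),np.sin(x[2]);return [x[0]+c*l[0]-s*l[1],x[1]+s*l[0]+c*l[1],l[2]]
K=[k for k in P if k[1] in L]
f=lambda x:np.concatenate([P[k]-proj(D[k[0]],W(x,L[k[1]])) for k in K])
s=least_squares(f,[.64,-.165,-.36],loss="soft_l1",f_scale=2);print("shaker",s.x.round(4));[print(k,e) for k,e in zip(K,f(s.x).reshape(-1,2).round(1))]
print(bot.observe()["position"])
E
python3 m5.py w3.png
```

```text
time: 5.77
position: [0.5496, -0.2712, 0.2288]
tool_rot: [0.816, 0.578, -0.0, 0.0]
ft_force: [0.1, 0.5, -2.0]
opening: 0.528
grip_force: 41.5
wrist place_middle 0.57 [386.  16.] [ 0.6371 -0.1644]
wrist place_catch 0.79 [382. 108.] [ 0.6178 -0.2196]
scene place_middle 0.56 [259. 238.] [ 0.6333 -0.157 ]
scene place_catch 0.82 [279. 225.] [ 0.6148 -0.2126]
scene bar_hinge 0.97 [226. 256.] [ 0.6418 -0.0524]
scene amber_bottle 0.92 [237. 246.] [ 0.6643 -0.1152]
scene bar_knob 0.64 [300. 254.] [ 0.4959 -0.1118]
top place_middle 0.83 [304. 154.] [ 0.6357 -0.1677]
top place_catch 0.58 [331. 166.] [ 0.6124 -0.2217]
top bar_hinge 0.92 [247. 147.] [ 0.6387 -0.0577]
top amber_bottle 0.9 [273. 145.] [ 0.6543 -0.105 ]
top bar_knob 0.62 [271. 224.] [ 0.4896 -0.1085]
shaker [ 0.6372 -0.1647 -0.351 ]
('wrist', 'place_middle') [-0.3 -0.3]
('wrist', 'place_catch') [0.9 0.4]
('scene', 'place_middle') [-0.4  2.8]
('scene', 'place_catch') [-0.6  2.2]
('scene', 'bar_hinge') [-1.7  0.3]
('scene', 'amber_bottle') [-1.4 -2.6]
('top', 'place_middle') [1.5 0.8]
('top', 'place_catch') [1.3 2.4]
('top', 'bar_hinge') [1.6 0.3]
('top', 'amber_bottle') [-2.6  1.4]
[ 0.54899999 -0.27241153  0.22829829]
```

View pics/w3.png

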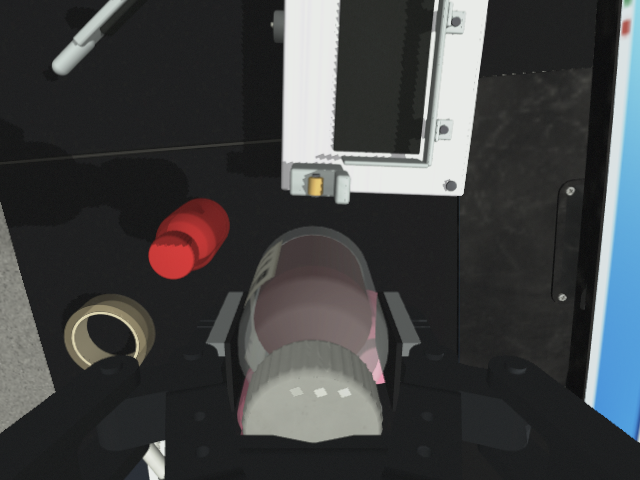

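```bash
python3 -m creep '[-1,2,1.5,0,0,-1,2.6,2,0,0,-1,2,1.5,0,0,-1,0,0,0,0,-1,0,0,-3,0,-1,0,0,-3,0,-1,0,0,-3,0,-1,0,0,-1.5,0,-1,0,0,0,0,-1,0,0,0,0]'
```

```text
time: 7.5
position: [0.6149, -0.2226, 0.1234]
tool_rot: [0.817, 0.577, -0.0, -0.0]
ft_force: [0.1, 0.3, -0.8]
opening: 0.528
grip_force: 41.7
```

```bash
cat > m6.py <<'E'
from h import *
import sys
d=snap("scene");f=d["frame"][170:300,200:400];cv2.imwrite("pics/"+sys.argv[1],cv2.resize(f,None,fx=4,fy=4,interpolation=2)[:,:,::-1])
E
python3 m6.py s2.png
```

```text
(no output)
```

View pics/s2.png

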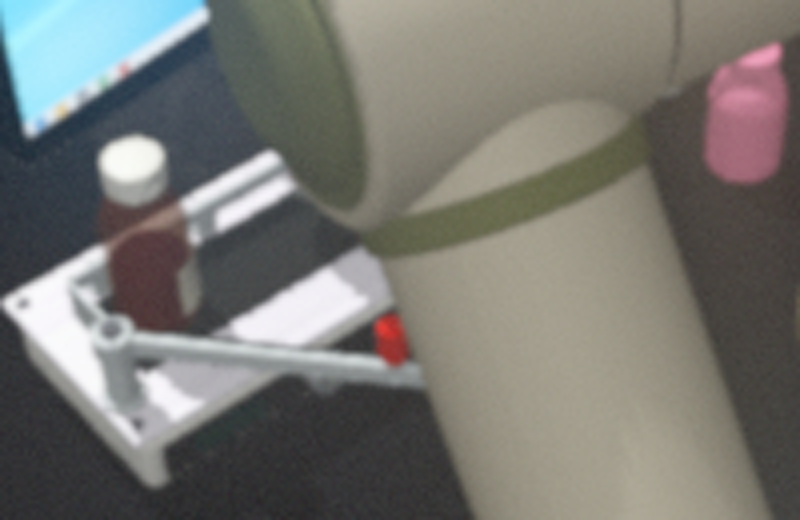

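The arm hides the place; amber stands at the hinge end (150,250) and the knob is at (390,340). I'll lower gently and watch the force.

```bash
python3 -m creep '[-1,0,0,-1,0,-1,0,0,-0.8,0,-1,0,0,-0.7,0,-1,0,0,-0.4,0,-1,0,0,0,0,-1,0,0,0,0]'
python3 -m creep '[-1,0,0,-0.2,0,-1,0,0,-0.2,0,-1,0,0,0,0,-1,0,0,0,0]'
```

```text
time: 8.05
position: [0.615, -0.2224, 0.0942]
tool_rot: [0.817, 0.577, -0.0, -0.0]
ft_force: [0.4, -1.2, -1.4]
opening: 0.528
grip_force: 41.7
time: 8.38
position: [0.615, -0.2224, 0.0904]
tool_rot: [0.817, 0.577, 0.0, 0.0]
ft_force: [-0.2, 0.7, -0.9]
opening: 0.529
grip_force: 41.8
```

```bash
python3 -m creep '[-1,0,0,-0.1,0,-1,0,0,-0.1,0,-1,0,0,0,0,-1,0,0,0,0]'
```

```text
time: 8.72
position: [0.6151, -0.2225, 0.0902]
tool_rot: [0.817, 0.577, 0.0, 0.001]
ft_force: [-5.0, 2.1, 9.9]
opening: 0.527
grip_force: 42.9
```

```bash
python3 -m creep '[-1,0,0,0.15,0,-0.1,0,0,0,0,0.3,0,0,0,0,0.6,0,0,0,0,1,0,0,0,0,1,0,0,0,0,1,0,0,0,0,1,0,0,2,0,1,0,0,3,0,1,0,0,4,0,1,0,0,4,0,1,0,0,0,0,1,0,0,0,0]'
python3 m5.py w4.png; python3 m3.py w4b.png
```

```text
time: 9.8
position: [0.6157, -0.2228, 0.2223]
tool_rot: [0.817, 0.577, 0.001, 0.002]
ft_force: [-0.5, -0.0, -1.5]
opening: 1.0
grip_force: 0.0
wrist place_middle 0.71 [317. 123.] [ 0.6384 -0.1663]
wrist amber_bottle 0.67 [315.  33.] [ 0.6564 -0.112 ]
wrist bar_knob 0.88 [ 41. 112.] [ 0.5008 -0.1075]
scene place_middle 0.68 [296. 254.] [ 0.537  -0.1568]
scene place_catch 0.57 [283. 227.] [ 0.6047 -0.2118]
scene bar_hinge 0.63 [228. 252.] [ 0.645  -0.0627]
scene amber_bottle 0.93 [240. 249.] [ 0.6545 -0.1099]
top place_middle 0.62 [306. 156.] [ 0.6321 -0.1708]
top place_catch 0.83 [332. 166.] [ 0.6126 -0.2231]
top amber_bottle 0.44 [306. 153.] [ 0.6384 -0.1705]
shaker [ 0.6348 -0.1663 -0.3823]
('wrist', 'place_middle') [ 4.9 -1.8]
('wrist', 'amber_bottle') [-0.3 -0.8]
('scene', 'place_middle') [35.1 18.1]
('scene', 'place_catch') [1.3 3.5]
('scene', 'bar_hinge') [-0.1 -2.8]
('scene', 'amber_bottle') [0.1 1.1]
('top', 'place_middle') [2.2 1.4]
('top', 'place_catch') [1.5 0.3]
('top', 'amber_bottle') [28.7  9.2]
[ 0.61497648 -0.22243869  0.21982713]
[[ 0.943 -0.32  -0.095  0.639]
 [-0.334 -0.904 -0.268 -0.154]
 [-0.     0.284 -0.959  0.362]
 [ 0.     0.     0.     1.   ]]
10.75 [ 0.6149917  -0.22242593  0.21982963]
0.94 [157. 293.] [ 0.4487 -0.2609  0.    ]
0.75 [233. 441.] [ 0.451  -0.4375  0.    ]
0.69 [313. 376.] [ 0.5541 -0.3914  0.    ]
0.56 [313. 206.] [ 0.6109 -0.2318  0.    ]
sil 0.96 [ 88. 272.  95.  92.] [134.  41.  40.]
sil 0.88 [289. 359.  54.  84.] [142.  91. 104.]
sil 0.87 [276. 177.  76. 105.] [148. 146. 142.]
sil 0.67 [201. 422.  48.  33.] [111.  71.  81.]
```

View pics/w4b.png

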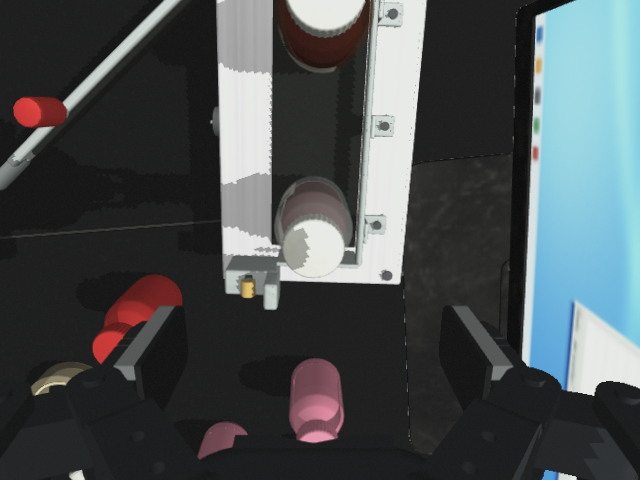

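```bash
python3 -m creep '[1,-1.8,3.4,0,0,1,-1.8,3.4,0,0,1,-1.8,3.4,0,0,1,-1.8,3.4,0,0,1,-1.8,3.4,0,0,1,-1.8,3.4,0,0,1,-1.8,3.4,0,0,1,-1.8,3.4,0,0,1,-1.8,3.4,0,0,1,-1.8,3.4,0,0,1,0,0,0,0,1,0,0,0,0]'
python3 m3.py w5.png
```

```text
time: 11.85
position: [0.4344, 0.1188, 0.2202]
tool_rot: [0.816, 0.579, 0.0, 0.0]
ft_force: [-0.4, 0.3, -0.6]
opening: 0.998
grip_force: 0.0
[[ 0.944 -0.318 -0.093  0.458]
 [-0.331 -0.905 -0.268  0.188]
 [ 0.001  0.284 -0.959  0.363]
 [ 0.     0.     0.     1.   ]]
11.9 [0.43505654 0.11774907 0.22007389]
0.82 [310. 200.] [0.4301 0.1152 0.    ]
sil 0.96 [277. 174.  65.  78.] [202. 196. 194.]
```

View pics/w5.png

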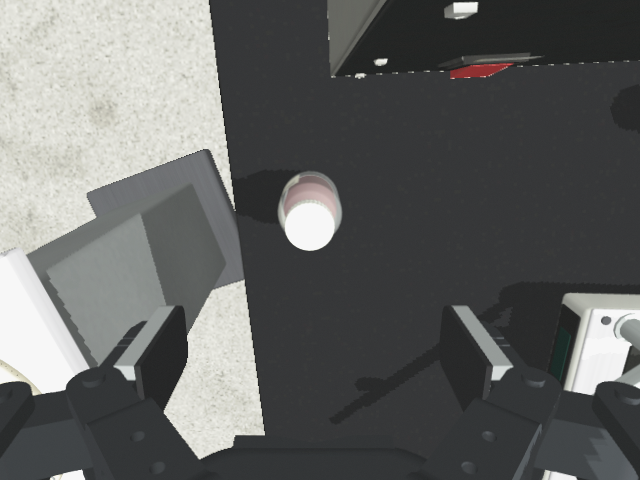

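```bash
python3 -m creep '[1,-0.5,-0.2,-2,0,1,0,0,-3.5,0,1,0,0,-3.5,0,1,0,0,-3.5,0,1,0,0,-3.2,0,1,0,0,-2,0,1,0,0,-1.5,0,1,0,0,0,0,-1,0,0,0,0,-1,0,0,0,0,-1,0,0,0,0,-1,0,0,0,0,-1,0,0,0,0,-1,0,0,0,0]' 40
python3 -m creep '[-1,0,0,0.5,0,-1,0,0,2.5,0,-1,0,0,3.5,0,-1,0,0,3.5,0,-1,0,0,3.5,0,-1,0,0,3.5,0,-1,0,0,2.5,0,-1,0,0,0,0,-1,0,0,0,0]'
```

```text
time: 13.17
position: [0.4308, 0.1154, 0.0291]
tool_rot: [0.817, 0.577, 0.001, 0.001]
ft_force: [-0.9, -2.0, 5.0]
opening: 0.534
grip_force: 40.7
time: 13.92
position: [0.4301, 0.1156, 0.224]
tool_rot: [0.817, 0.577, 0.001, 0.001]
ft_force: [-0.2, 0.4, -2.3]
opening: 0.527
grip_force: 41.5
```

```bash
python3 -m creep '[-1,1,-1.5,0,0,-1,2,-2.9,0,0,-1,2,-2.9,0,0,-1,2,-2.9,0,0,-1,2,-2.9,0,0,-1,2,-2.9,0,0,-1,2,-2.9,0,0,-1,2,-2.9,0,0,-1,2,-2.9,0,0,-1,2,-2.9,0,0,-1,1.4,-1.4,0,0,-1,0,0,0,0,-1,0,0,0,0,-1,0,0,0,0]'
```

```text
time: 15.08
position: [0.6334, -0.1737, 0.2216]
tool_rot: [0.816, 0.577, -0.001, -0.001]
ft_force: [0.5, 0.4, -1.5]
opening: 0.528
grip_force: 41.6
```

```bash
python3 -m creep '[-1,0,0,-2,0,-1,0,0,-2.5,0,-1,0,0,-2.5,0,-1,0,0,-2,0,-1,0,0,-1,0,-1,0,0,0,0,-1,0,0,0,0]'; python3 -m creep '[-1,0,0,-0.9,0,-1,0,0,-0.8,0,-1,0,0,-0.6,0,-1,0,0,-0.4,0,-1,0,0,0,0,-1,0,0,0,0]'
```

```text
time: 15.67
position: [0.634, -0.174, 0.1236]
tool_rot: [0.816, 0.578, 0.0, 0.0]
ft_force: [0.3, 0.3, -1.1]
opening: 0.529
grip_force: 41.6
time: 16.17
position: [0.634, -0.1745, 0.0957]
tool_rot: [0.817, 0.577, -0.0, -0.0]
ft_force: [0.5, -0.2, -0.6]
opening: 0.531
grip_force: 41.6
```

```bash
python3 -m creep '[-1,0,0.1,-0.3,0,-1,0,0,-0.2,0,-1,0,0,-0.15,0,-1,0,0,0,0,-1,0,0,0,0]'
```

```text
time: 16.58
position: [0.634, -0.1735, 0.0893]
tool_rot: [0.817, 0.577, 0.0, 0.0]
ft_force: [0.1, -0.0, -0.7]
opening: 0.533
grip_force: 41.6
```

```bash
python3 -m creep '[-1,0,0,-0.1,0,-1,0,0,-0.1,0,-1,0,0,0,0,-1,0,0,0,0]'
```

```text
time: 16.92
position: [0.6341, -0.1736, 0.0891]
tool_rot: [0.817, 0.577, 0.0, 0.0]
ft_force: [-5.6, 2.0, 10.4]
opening: 0.53
grip_force: 42.9
```

```bash
python3 -m creep '[-1,0,0,0.15,0,-0.1,0,0,0,0,0.3,0,0,0,0,0.6,0,0,0,0,1,0,0,0,0,1,0,0,0,0,1,0,0,0,0,1,0,0,2,0,1,0,0,3,0,1,0,0,4,0,1,0,0,4,0,1,-3,-2,0,0,1,-4,-1,0,0,1,-4,0,0,0,1,0,0,0,0,1,0,0,0,0]'
cat > m7.py <<'E'
from h import *
import sys
D={c:snap(c) for c in("wrist","top","scene")};save(D["wrist"],sys.argv[1])
for c in D:
    for n,z in (("bottle_a",.06),("amber_bottle",.06),("bar_knob",.126),("bar_hinge",.101),("weighing_bottle",0),("tape_roll",0)):
        for r in bot.place_of(c,n)[:6]:
            q=atz(D[c],r["xy"],z)[:2]-[.6375,-.166];t=-.34
            if r["p"]>.4: print(c,n,round(r["p"],2),np.round(r["xy"]),(q+[.6375,-.166]).round(4),"sh",np.round([q@[np.cos(t),np.sin(t)],q@[-np.sin(t),np.cos(t)]],4))
print(bot.observe()["position"])
E
python3 m7.py w6.png
```

```text
time: 18.25
position: [0.5226, -0.2035, 0.2192]
tool_rot: [0.817, 0.577, -0.0, -0.0]
ft_force: [0.5, -0.7, 0.5]
opening: 0.998
grip_force: 0.0
wrist bottle_a 0.98 [319. 431.] [ 0.4627 -0.3858] sh [-0.0915 -0.2655]
wrist bottle_a 0.84 [408. 366.] [ 0.5515 -0.3495] sh [-0.0199 -0.2017]
wrist bottle_a 0.79 [256. 283.] [ 0.4627 -0.2412] sh [-0.1397 -0.1292]
wrist bottle_a 0.69 [454. 115.] [ 0.6341 -0.1724] sh [-0.0011 -0.0072]
wrist bottle_a 0.57 [446. 190.] [ 0.6158 -0.2203] sh [-0.0023 -0.0585]
wrist amber_bottle 0.74 [465.  10.] [ 0.6578 -0.1116] sh [0.001  0.0581]
wrist bar_knob 0.92 [216.  83.] [ 0.5027 -0.1069] sh [-0.1468  0.0108]
wrist weighing_bottle 0.65 [405. 441.] [ 0.5244 -0.4778] sh [-0.0026 -0.3316]
wrist tape_roll 0.56 [163. 385.] [ 0.3195 -0.3329] sh [-0.2442 -0.2634]
top bottle_a 0.67 [431. 253.] [ 0.4389 -0.4228] sh [-0.1016 -0.3083]
top bottle_a 0.58 [348. 244.] [ 0.4559 -0.2564] sh [-0.141  -0.1458]
top bottle_a 0.55 [411. 198.] [ 0.5498 -0.3827] sh [-0.0104 -0.2335]
top bottle_a 0.55 [274. 143.] [ 0.6578 -0.1064] sh [-0.0008  0.063 ]
top amber_bottle 0.55 [275. 145.
[... 310 characters left out ...]
 [-0.0023 -0.3345]
top tape_roll 0.63 [382. 311.] [ 0.3156 -0.3342] sh [-0.2474 -0.2659]
scene bottle_a 0.65 [262. 236.] [ 0.6323 -0.1663] sh [-0.0048 -0.002 ]
scene amber_bottle 0.69 [239. 245.] [ 0.6627 -0.1187] sh [0.008 0.053]
scene amber_bottle 0.49 [265. 235.] [ 0.6266 -0.1711] sh [-0.0086 -0.0084]
scene bar_knob 0.9 [300. 254.] [ 0.4968 -0.1123] sh [-0.1506  0.0038]
scene bar_knob 0.73 [228. 256.] [ 0.6228 -0.0388] sh [-0.0563  0.115 ]
scene bar_hinge 0.83 [229. 255.] [ 0.6379 -0.0576] sh [-0.0358  0.1023]
scene bar_hinge 0.68 [412. 249.] [ 0.307  -0.2513] sh [-0.2831 -0.1907]
scene tape_roll 0.72 [415. 250.] [ 0.3266 -0.3417] sh [-0.2345 -0.2693]
[ 0.52396658 -0.2034756   0.21881954]
```

View pics/w6.png

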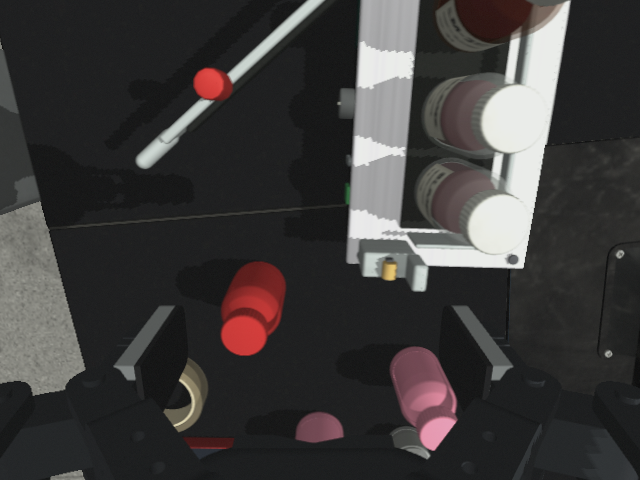

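```bash
python3 -m creep '[-1,-0.5,1.6,0,-0.11,-1,-0.5,1.6,0,-0.11,-1,-0.5,1.6,0,-0.11,-1,-0.5,1.6,0,-0.11,-1,-0.5,1.6,0,-0.11,-1,-0.5,1.6,0,-0.11,-1,-0.5,1.7,0,-0.11,-1,-0.5,1.7,0,-0.11,-1,0,0,-2,0,-1,0,0,-3,0,-1,0,0,-3,0,-1,0,0,-2,0,-1,0,0,0,0,-1,0,0,0,0]'
cat > m8.py <<'E'
from h import *
H=np.array([.6383,-.0559]);o=bot.observe();p=o["position"];print(p,o["opening"])
for off in (.0225,):
  for q in np.linspace(.875,-.0,9):
    a=-1.911-q;u=np.array([np.cos(a),np.sin(a)]);t=np.array([-u[1],u[0]]);x=H+.15*u-off*t;print(round(q,3),x.round(4),((x-p[:2])*100).round(2));p=np.r_[x,0]
E
python3 m8.py
```

```text
time: 20.47
position: [0.4839, -0.0734, 0.1189]
tool_rot: [0.985, 0.174, -0.0, -0.0]
ft_force: [0.4, -0.2, 1.4]
opening: 0.001
grip_force: 0.0
[ 0.48391156 -0.07343398  0.11890123] 0.0006524688164974774
0.875 [ 0.4899 -0.087 ] [ 0.59 -1.36]
0.766 [ 0.4941 -0.103 ] [ 0.43 -1.6 ]
0.656 [ 0.5001 -0.1185] [ 0.6  -1.55]
0.547 [ 0.5078 -0.1332] [ 0.77 -1.47]
0.438 [ 0.517 -0.147] [ 0.92 -1.38]
0.328 [ 0.5277 -0.1597] [ 1.07 -1.27]
0.219 [ 0.5397 -0.1711] [ 1.2  -1.15]
0.109 [ 0.5528 -0.1812] [ 1.32 -1.01]
-0.0 [ 0.567  -0.1898] [ 1.42 -0.86]
```

```bash
python3 -m creep '[-1,0.3,-0.7,0,0,-1,0.3,-0.7,0,0,-1,0.2,-0.8,0,0.055,-1,0.2,-0.8,0,0.055,-1,0.3,-0.8,0,0.055,-1,0.3,-0.8,0,0.055,-1,0.4,-0.75,0,0.055,-1,0.4,-0.75,0,0.055,-1,0.45,-0.7,0,0.055,-1,0.45,-0.7,0,0.055,-1,0.55,-0.65,0,0.055,-1,0.55,-0.65,0,0.055,-1,0.6,-0.55,0,0.055,-1,0.6,-0.55,0,0.055,-1,0,0,0,0,-1,0,0,0,0]'
python3 m8.py|tail -2; python3 m7.py w7.png | grep -E "knob|wrist bottle|amber"
```

```text
time: 21.8
position: [0.5403, -0.1732, 0.1196]
tool_rot: [0.876, 0.483, 0.0, 0.001]
ft_force: [0.2, 1.0, -0.5]
opening: -0.002
grip_force: 0.0
0.109 [ 0.5528 -0.1812] [ 1.32 -1.01]
-0.0 [ 0.567  -0.1898] [ 1.42 -0.86]
wrist bottle_a 0.78 [490. 256.] [ 0.6149 -0.219 ] sh [-0.0037 -0.0575]
wrist bottle_a 0.59 [480. 154.] [ 0.6328 -0.171 ] sh [-0.0028 -0.0063]
wrist amber_bottle 0.75 [473.   3.] [ 0.6588 -0.112 ] sh [0.0021 0.058 ]
wrist amber_bottle 0.59 [383. 312.] [ 0.5543 -0.2176] sh [-0.0612 -0.0764]
wrist bar_knob 0.93 [384. 309.] [ 0.563  -0.1819] sh [-0.0649 -0.0398]
top amber_bottle 0.58 [277. 143.] [ 0.6589 -0.112 ] sh [0.0021 0.058 ]
scene amber_bottle 0.77 [239. 247.] [ 0.6586 -0.1131] sh [0.0022 0.0569]
scene bar_knob 0.92 [292. 222.] [ 0.5581 -0.1826] sh [-0.0693 -0.0422]
scene bar_knob 0.72 [278. 225.] [ 0.5804 -0.1597] sh [-0.0559 -0.0131]
```

```bash
python3 -m creep '[-1,0.65,-0.5,0,0.055,-1,0.65,-0.5,0,0.055,-1,0.5,-0.3,0,0.03,-1,0.35,-0.2,0,0.03,-1,0.35,-0.15,0,0.03,-1,0.2,-0.1,0,0,-1,0,0,0,0,-1,0,0,0,0]'
python3 m7.py w8.png | grep -E "knob|wrist bottle"
```

```text
time: 23.52
position: [0.5667, -0.1898, 0.1187]
tool_rot: [0.822, 0.569, -0.0, -0.0]
ft_force: [-2.3, -0.2, 0.9]
opening: -0.002
grip_force: 0.9
wrist bottle_a 0.61 [425. 280.] [ 0.6148 -0.2203] sh [-0.0033 -0.0588]
wrist bottle_a 0.58 [435. 179.] [ 0.6337 -0.1727] sh [-0.0014 -0.0076]
wrist bar_knob 0.68 [375. 316.] [ 0.5873 -0.1946] sh [-0.0378 -0.0437]
scene bar_knob 0.94 [284. 212.] [ 0.5881 -0.1996] sh [-0.0353 -0.0482]
```

```bash
python3 -m creep '[-1,0.19,-0.07,0,0,-1,0,0,0,0,-1,0,0,0,0]'; python3 -m creep '[-1,0.19,-0.07,0,0,-1,0,0,0,0,-1,0,0,0,0]';python3 -m creep '[-1,0.19,-0.07,0,0,-1,0,0,0,0,-1,0,0,0,0]'
```

```text
time: 24.82
position: [0.5673, -0.1901, 0.1186]
tool_rot: [0.822, 0.569, -0.001, -0.002]
ft_force: [-13.6, 3.7, 4.2]
opening: -0.001
grip_force: 7.0
time: 25.07
position: [0.5677, -0.1902, 0.1185]
tool_rot: [0.822, 0.569, -0.003, -0.004]
ft_force: [-22.6, 7.3, 8.3]
opening: -0.001
grip_force: 12.0
time: 25.32
position: [0.5681, -0.1904, 0.1184]
tool_rot: [0.822, 0.569, -0.004, -0.006]
ft_force: [-33.1, 9.5, 14.3]
opening: -0.002
grip_force: 17.2
```

```bash
python3 -m creep '[-1,-1,0.3,0,0,-1,-2,0.7,0,0,-1,-2.5,0.9,0,0,-1,-1,-1,3,0,-1,-1,-2,4,0,-1,-1,-2,3,0,-1,0,0,0,0,-1,0,0,0,0]'
python3 m7.py w9.png
```

```text
time: 25.98
position: [0.4893, -0.2226, 0.2169]
tool_rot: [0.823, 0.568, 0.001, 0.003]
ft_force: [-0.4, -0.5, -0.0]
opening: -0.002
grip_force: 0.0
wrist bottle_a 0.94 [485. 143.] [ 0.6167 -0.2194] sh [-0.0018 -0.0572]
wrist bottle_a 0.84 [442. 338.] [ 0.5474 -0.3544] sh [-0.0221 -0.2077]
wrist bottle_a 0.64 [286. 250.] [ 0.461  -0.2429] sh [-0.1407 -0.1313]
wrist bottle_a 0.56 [493.  68.] [ 0.6343 -0.1745] sh [-0.0002 -0.0091]
wrist bar_knob 0.75 [469. 130.] [ 0.5876 -0.1955] sh [-0.0372 -0.0445]
wrist tape_roll 0.64 [192. 360.] [ 0.3252 -0.3313] sh [-0.2393 -0.26  ]
top bottle_a 0.88 [432. 255.] [ 0.4362 -0.4252] sh [-0.1034 -0.3115]
top bottle_a 0.87 [410. 197.] [ 0.5518 -0.381 ] sh [-0.0091 -0.2313]
top bottle_a 0.86 [308. 158.] [ 0.6285 -0.1757] sh [-0.0053 -0.0121]
top amber_bottle 0.87 [275. 145.] [ 0.6531 -0.1082] sh [-0.0045  0.0597]
top bar_hinge 0.66 [244. 148.] [ 0.6365 -0.0527] sh [-0.0387  0.1065]
top weighing_bottle 0.92 [450. 214.] [ 0.5238 -0.4816] sh [-0.0019 -0.3355]
top tape_roll 0.75 [382. 312.] [ 0.314  -0.3346] sh [-0.2488 -0.2668]
scene bottle_a 0.93 [261. 235.] [ 0.636  -0.1685] sh [-0.0006 -0.0029]
scene bottle_a 0.6 [285. 223.] [ 0.6068 -0.2263] sh [-0.0088 -0.0671]
scene amber_bottle 0.8 [238. 247.] [ 0.6611 -0.1121] sh [0.0043 0.0586]
scene bar_knob 0.56 [283. 214.] [ 0.5875 -0.1936] sh [-0.0379 -0.0427]
scene bar_hinge 0.94 [227. 255.] [ 0.6432 -0.0554] sh [-0.0315  0.1061]
scene tape_roll 0.77 [415. 250.] [ 0.3254 -0.3406] sh [-0.236  -0.2686]
[ 0.48856197 -0.22123825  0.21515964]
```

View pics/w9.png

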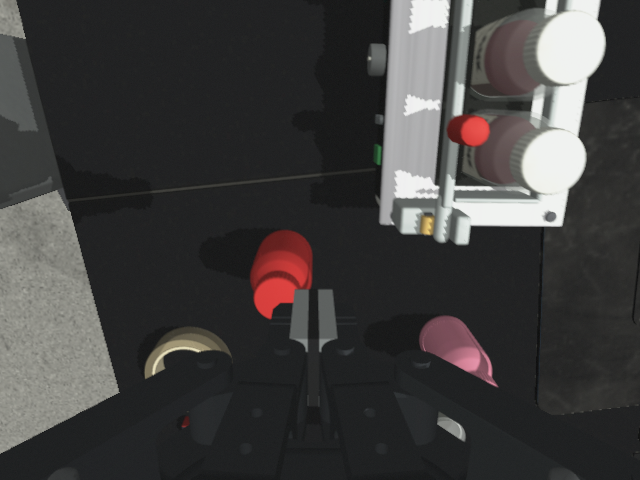

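The picture shows the bar seated between the gold roller (428,225) and the stop (460,228). The bottles stand upright at (565,48) and (548,160).

```bash
python3 -c "
from rig import bot
print(bot.close_job())"
```

```text
the job is handed in; nothing more can be done
None
```

I've handed the job in: both clear bottles stand in the row beside the amber one, the keeper bar is shut in its catch, and the last pictures show the bystanders I could check (tape roll, weighing bottle) where they were; the hand-in returned no verdict.

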